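# Close a repaired supply module with its clip cover

## Task

Close up the repaired module: lower the circuit board flat into the open grey housing, component side up, and let it go; then set the matching cover squarely on the housing and press it down until both spring clips give way and snap back over its edges. Keep pressing and finish while still holding the cover down with about 10 N, without letting go. Leave the other things on the bench where they are.

Things in the scene. Friction and masses are not known exactly. Their poses are not given: they have to be found in the camera images.
- housing: Open-topped grey box fixed to the bench, 116 (x) x 86 (y) x 40 mm high, walls and floor 4 mm, mouth 108 x 78 mm. Origin: centre of underside, x along the long side, z up. Four brass pads 3 mm high on its floor carry the board, 7 mm above the origin. A sprung steel clip stands outside the middle of each long side. A 16 mm ear, 4 mm high, juts out at the foot of each short side.
- mouth (a point): Centre of the housing's mouth, at rim height (40 mm above its underside). The cover goes straight down here between the two clips. Wedging both clips out takes 5 to 20 N in all; when the plate's top edge has passed the noses they spring back over it and the force drops suddenly; then the plate meets the rim and the force rises again.
- board: Loose green circuit board, 98 (x) x 68 (y) x 3 mm, about 150 g, lying component side up. Origin: centre of underside, x along the long side, z up. It may lie either way round (half a turn) in the housing, with 5 mm play all round. Small parts, up to 17 mm above the origin, stand near its four corners.
- block (a point): Top centre of the dark transformer block in the middle of the board, by which to hold it: 26 (x) x 32 (y) x 26 mm, its top 29 mm above the board's origin. Beyond both x faces of the block the board is clear for 20 mm.
- cover: Loose grey cover, about 120 g, right way up. Origin: centre of the lip's bottom, x along the long side, z up. Upward: round-edged lip 104 (x) x 74 (y) x 6 mm, plate 116 x 86 mm (6 to 10 mm), raised panel 104 x 66 mm (10 to 14 mm), hump. The lip fits the housing's mouth with 2 mm play all round, long sides matching, either way round; home, plate on rim, its origin is 34 mm above the housing's.
- hump (a point): Top centre of the solid hump in the middle of the cover, by which to hold it: 30 (x) x 44 (y) x 30 mm, its top 44 mm above the cover's origin. Hold it across its x faces, out of the way of the clips. The panel beside it is flat.
- clip_left (a joint): Outward travel (m) of the steel spring clip at the housing's +y side: 0 at rest, at most 0.009. 30 mm long in x, 62 mm high. Its inner face slopes inward from y = 46.5 mm at 61 mm height to the nose at y = 38.5 mm, 47.5 mm above the housing's origin: 4.5 mm over the plate's edge, so it must yield that far. Spring: 1.5 N at rest, 0.5 N more per mm.
- clip_right (a joint): the same for the clip on the housing's -y side
- multimeter: bystander: hand-held red and black multimeter, 90 x 185 x 40 mm, lying flat; origin centre of underside
- spool: bystander: solder spool, 56 mm wide, 32 mm high, standing on its flange; origin centre of underside
- screw_dish: bystander: steel screw dish, 76 mm wide, 26 mm high; origin centre of underside
- flux_jar: bystander: small amber glass jar, 28 mm wide, 45 mm high; origin centre of underside
- relay: bystander: small black relay on four pins, 26 x 20 x 20 mm; origin centre of underside
- screwdriver: bystander: screwdriver 170 mm long lying on the bench; origin under its middle
- tweezers: bystander: steel tweezers 126 mm long lying on the bench, 6 mm thick; origin under the middle

How it is judged:
By the outcome, as a careful person would: the job done as asked, in the order asked, and still so for the second after the job is handed in, while the arm keeps its last pose, push and grip.
It also fails if it takes over 64 s, if anything falls off the work surface, if the arm or the gripper's body presses on something with over 40 N, if the wrist force passes 120 N, or if a joint passes its speed limit or range.

## Robot

A 6-joint arm with a two-finger parallel gripper is mounted at the origin on the work surface. World frame = base frame: x ahead of the robot, y to its left, z up, the work surface at z = 0. Lengths are in mm, angles in rad, forces in N, time in s.
With the tool pointing down it reaches from about 225 to 875 mm from the base axis. Payload 3.4 kg.
Tool frame: the origin (TCP) lies at the very end of the fingers, on their centre line; the grasp point (between the pads) lies 19 mm behind it; z points along the fingers, y is the direction in which the jaws open and shut (so a half turn about z gives the same grasp; the last joint's range is limited). The gripper opens to 85 mm and grips with 20 to 120 N. Pads are 22 mm wide; open, the fingers measure 114 mm over their backs; the gripper's body (76 mm by 85 mm) begins 54 mm behind the grasp point. The pads swing forward as they close: fully open they stand 13 mm farther back than shut.
Start: joints at [-0.121, 0.276, 1.505, -0, 1.361, -0.121], TCP at [575.033, -0.009, 231.328] pointing down, gripper open.
Joint ranges: [-2.89, 2.89], [-0.75, 2.08], [0.22, 2.7], [-1.18, 4.32], [0.11, 2.71], [-2.7, 2.7]. Speed limits (rad/s): [2.57, 2.57, 3.14, 3.14, 3.14, 3.14].

## Interface

Orientations are given as a 3x3 rotation matrix whose columns are the frame's x, y, z axes.
In Python, from rig import manip, get_image, camera_info gives the robot as it stands.
- The arm moves only by the tool move_arm, never from a script. Its argument "rows" is a list of rows, each an object with "claw": the finger opening in cm, from 0 to 8.54; "linear": the shift along the world's x, y, z in cm, a list of three; "spin": the turn about the world's z in rad. A call has 1 to 10 rows; each row is the pose to reach, as a shift and turn from the pose commanded when the call began; what a row does not reach only later rows make up. A row lasts 1/12 s, in which the tool goes at most 41.7 mm and 7.16 degrees, less where a joint would pass 70% of its speed; a pose out of reach is approached as far as the arm can. A call with a gripper value outside its range is refused whole. The fingers move at their own pace and stop on an object; "grip_force" is the grip in N (left out, the last holds). Time passes only in rows, so rows that repeat a pose let the fingers close. It gives the time, the measured TCP pose, the force and the opening at its end, in the units of the state.
- manip.sense(): the state, without advancing time (a new reading comes with each control period).
- get_image(name): name is "scene" or "side" or "wrist"; returns (picture, depth): 384x512x3 uint8, red, green, blue; 384x512 float32, mm along the optical axis (not along the pixel's ray), 0 where there is no reading.
- camera_info(name): a dict with "K" (3x3 intrinsics, pixels), "k1" (the pictures are not rectified: a ray, as slopes to the right and down, at radius r is drawn at 1 + k1 r^2 times it, then the intrinsics apply), "world_from_camera" (4x4, takes a point from camera to world coordinates); the wrist camera has in their place "mount" (4x4, takes a point from camera to tool coordinates, whose origin is the TCP and whose axes are the flange's). Camera axes: x right, y down, z forward; pixel columns grow to the right and rows downward; lengths in mm; the calibration is good to about 2 mm. A picture is of the moment at which its call begins: read the wrist's pose just before it. camera_info takes no time and is no camera call.
- manip.job_done(): hands the job in, once; it reports no verdict.
The state is a dict: "t": time; "q": joint angles; "joint_velocities": joint speeds; "tau": joint torques, N m; "tool_pos": TCP position; "ee_rot": TCP orientation; "force": force on the tool from outside, world axes, zero at the start; "wrist_torque": the same for the moment, N m; "width": finger opening in mm.
Only numpy, scipy, OpenCV 4.12 (cv2) and the standard library are available. Lean on these libraries where they do the work, as an engineer would, in place of code of your own. Each camera call takes 0.05 s, during which the arm holds its last target. There are 200 camera calls.

## Working session

There is one attempt and no reset: what is moved stays moved. The work goes in short steps, Python scripts to look and compute and a tool call to move; the robot and the scene stay as the last step left them, time stands still between calls to the robot, and variables do not carry over. Pictures are saved under pics/ and viewed, about 8 in all and at most 12, crops included, and the job is handed in when it is done.

Besides the shell and the picture viewer there is one more tool, called after "Emit:" as name(argument=value, ...), one argument or row to a line, values as JSON. move_arm: Moves the arm, as the interface text tells. Its arguments: {"type":"object","properties":{"rows":{"type":"array"},"grip_force":{"type":"number"}},"required":["rows"]}

```bash
ls; mkdir -p pics
cat > h.py <<'E'
import numpy as np, cv2
from rig import manip, get_image, camera_info
def cam(name, s=None):
    i=camera_info(name)
    if name=="wrist":
        s=s or manip.sense(); T=np.eye(4); T[:3,:3]=s["ee_rot"]; T[:3,3]=s["tool_pos"]; W=T@np.array(i["mount"])
    else: W=np.array(i["world_from_camera"])
    return np.array(i["K"]),i["k1"],W
def slopes(uv,K,k1):
    d=(np.atleast_2d(uv)-[K[0,2],K[1,2]])/[K[0,0],K[1,1]]; u=d.copy()
    for _ in range(20): u=d/(1+k1*(u**2).sum(1,keepdims=True))
    return u
def onplane(uv,z,c):
    K,k1,W=c; u=slopes(uv,K,k1); r=np.c_[u,np.ones(len(u))]@W[:3,:3].T; o=W[:3,3]
    return o+r*((z-o[2])/r[:,2])[:,None]
def cloud(dep,c):
    K,k1,W=c; h,w=dep.shape; v,u=np.mgrid[:h,:w]; s=slopes(np.c_[u.ravel(),v.ravel()].astype(float),K,k1)
    P=np.c_[s,np.ones(len(s))]*dep.reshape(-1,1); P=P@W[:3,:3].T+W[:3,3]; P[dep.ravel()<=0]=np.nan
    return P.reshape(h,w,3)
def save(n,im): cv2.imwrite("pics/"+n+".png",im[:,:,::-1])
E
python3 - <<'E'
from h import *
s=manip.sense(); print({k:np.round(v,3).tolist() for k,v in s.items()})
c={}
for n in ("scene","side","wrist"):
    c[n]=cam(n,s); im,d=get_image(n); save(n+"0",im); np.savez("pics/"+n+"0.npz",im=im,d=d,K=c[n][0],k1=c[n][1],W=c[n][2])
    print(n,np.round(c[n][2],2).tolist(),c[n][0].tolist(),c[n][1])
a=np.vstack([np.hstack([cv2.imread(f"pics/{n}0.png") for n in ("scene","side")])])
cv2.imwrite("pics/two.png",cv2.resize(a,(800,300),interpolation=cv2.INTER_AREA))
E
```

```text
pics
{'t': 0.0, 'q': [-0.121, 0.277, 1.506, 0.0, 1.361, -0.121], 'joint_velocities': [0.0, -0.002, 0.001, 0.001, 0.0, 0.002], 'tau': [0.001, -41.677, -24.581, -0.0, 0.011, 0.0], 'tool_pos': [574.468, 0.016, 230.414], 'ee_rot': [[0.0, 1.0, -0.002], [1.0, -0.0, 0.0], [0.0, -0.002, -1.0]], 'force': [-0.007, 0.153, 0.349], 'wrist_torque': [0.046, 0.052, -0.025], 'width': 85.051}
scene [[0.54, 0.5, -0.68, 1463.28], [0.84, -0.34, 0.42, -503.16], [-0.02, -0.8, -0.6, 804.75], [0.0, 0.0, 0.0, 1.0]] [[456.8649591880744, 0.0, 260.8389107618311], [0.0, 456.8649591880744, 191.8863262686636], [0.0, 0.0, 1.0]] 0.048785915619069746
side [[-1.0, -0.02, 0.03, 571.08], [-0.04, 0.73, -0.69, 740.75], [-0.01, -0.69, -0.73, 850.45], [0.0, 0.0, 0.0, 1.0]] [[482.02987861137285, 0.0, 261.82972660923554], [0.0, 482.02987861137285, 194.8479867460671], [0.0, 0.0, 1.0]] 0.06581125987933263
wrist [[1.0, 0.0, -0.0, 574.45], [0.0, -0.95, -0.31, 78.06], [-0.0, 0.31, -0.95, 372.39], [0.0, 0.0, 0.0, 1.0]] [[267.9514768154116, 0.0, 256.3413239754776], [0.0, 267.9514768154116, 191.05768417623602], [0.0, 0.0, 1.0]] -0.03739999557560966
```

View pics/scene0.png

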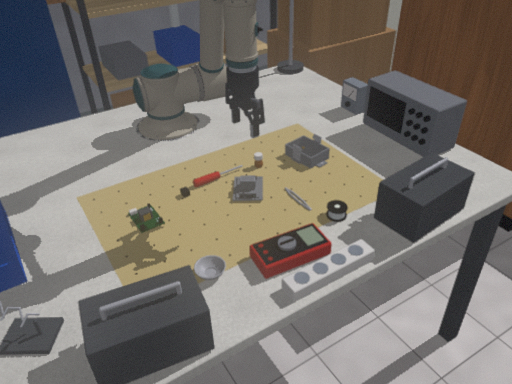

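View pics/wrist0.png

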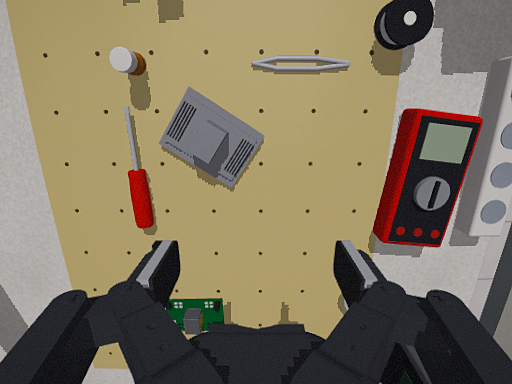

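The scene picture shows the board at (147,217), the cover at (247,188) and the housing at (307,150). In the wrist picture the cover is at (212,140), turned about 35°, and the board is at (195,315).

Run:
```python
from h import *
im=cv2.imread("pics/side0.png"); cv2.imwrite("pics/side0b.png",cv2.resize(im,(800,600),interpolation=cv2.INTER_CUBIC))
P={}
for n in ("scene","side","wrist"):
    f=np.load(f"pics/{n}0.npz"); c=(f["K"],float(f["k1"]),f["W"]); P[n]=cloud(f["d"],c)
    print(n,(f["d"]>0).mean())
for n,px in (("scene",[(147,217),(247,188),(250,180),(307,150),(317,140),(295,162),(258,158)]),("wrist",[(212,140),(207,140),(230,165),(195,315),(183,300)])):
    for u,v in px: print(n,u,v,np.round(P[n][v,u],1))
```

```text
scene 0.9962361653645834
side 0.996002197265625
wrist 0.9959615071614584
scene 147 217 [ 481.7 -264.2   12.1]
scene 247 188 [527.6  25.5  18.2]
scene 250 180 [525.6  38.   40.6]
scene 307 150 [437.9 312.4   2.3]
scene 317 140 [465.  330.1  47.8]
scene 295 162 [4.720e+02 2.386e+02 3.000e-01]
scene 258 158 [433.8 123.1  37. ]
wrist 212 140 [519.5  37.5  42.9]
wrist 207 140 [513.6  37.7  44. ]
wrist 230 165 [5.377e+02 2.000e-01 1.440e+01]
wrist 195 315 [ 473.  -248.7   20.7]
wrist 183 300 [ 449.8 -234.1    2.4]
```

View pics/side0.png

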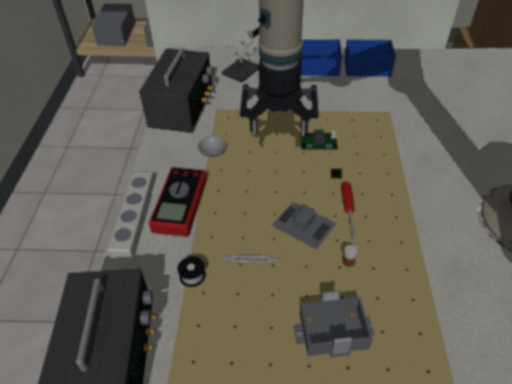

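The side picture shows the housing at (335,325) with clips at (330,297) and (341,347), so its y axis lies nearly along the camera's vertical. The cover is at (305,225), the board at (320,140) and the relay at (336,173).

```bash
cat >> h.py <<'E'
def load(n):
    f=np.load(f"pics/{n}.npz"); c=(f["K"],float(f["k1"]),f["W"]); return f["im"],f["d"],c,cloud(f["d"],c)
def shot(n,tag):
    s=manip.sense(); c=cam(n,s); im,d=get_image(n); save(tag,im); np.savez(f"pics/{tag}.npz",im=im,d=d,K=c[0],k1=c[1],W=c[2]); return im,d,c,cloud(d,c)
def rect(p):
    (c,wh,a)=cv2.minAreaRect(p.astype(np.float32))
    if wh[0]<wh[1]: wh=wh[::-1]; a+=90
    return np.round(c,1),np.round(wh,1),round(((a+90)%180-90),1)   # long-side angle deg
def box(P,x,y,z): return (P[...,0]>x[0])&(P[...,0]<x[1])&(P[...,1]>y[0])&(P[...,1]<y[1])&(P[...,2]>z[0])&(P[...,2]<z[1])
E
python3 - <<'E'
from h import *
for n in ("scene0","side0","wrist0"):
    im,d,c,P=load(n)
    h=cv2.cvtColor(im,cv2.COLOR_RGB2HSV)
    m=box(P,(380,580),(-340,-180),(-5,40))
    g=m&(h[...,0]>45)&(h[...,0]<85)&(h[...,1]>90)
    if g.sum()>50: print(n,"green",g.sum(),rect(P[g][:,:2]),np.round(np.median(P[g],0),1))
    t=m&(P[...,2]>24)
    if t.sum()>10: print(n,"block",t.sum(),rect(P[t][:,:2]),np.round(np.median(P[t],0),1))
    for nm,x,y,z in (("cover plate",(430,610),(-50,110),(7,50)),("hump",(430,610),(-50,110),(36,50)),("housing",(380,600),(230,420),(10,70)),("rim",(380,600),(230,420),(36,44)),("clips",(380,600),(230,420),(50,70))):
        t=box(P,x,y,z)
        if t.sum()>10: print(n,nm,t.sum(),rect(P[t][:,:2]),np.round(np.median(P[t],0),1))
E
```

```text
scene0 block 85 (array([ 468.1, -264.6]), array([32.5, 31.4]), -83.4) [ 471.1 -264.7   28.1]
scene0 cover plate 679 (array([513.9,  33. ]), array([120.1,  83.5]), -32.5) [527.4  26.3  13.5]
scene0 hump 118 (array([513.2,  35.2]), array([41.1, 37.6]), 58.2) [516.2  32.5  42.9]
scene0 housing 769 (array([463. , 287.5]), array([121.6, 105.8]), 9.9) [469.1 288.3  30.1]
scene0 rim 173 (array([463.3, 286.9]), array([121.2, 102.2]), 11.8) [469.  291.9  38.5]
scene0 clips 62 (array([464.5, 286.8]), array([101.1,  32.7]), -79.9) [462.4 329.5  55.6]
side0 green 282 (array([ 468.8, -263.9]), array([92.2, 67.2]), 1.0) [ 481.3 -257.8    4.6]
side0 block 97 (array([ 469.3, -264.4]), array([37.5, 24.3]), 87.6) [ 470.3 -262.    29.8]
side0 cover plate 1583 (array([509.8,  21.8]), array([125.3, 115.3]), -32.6) [513.5  45.8  15.1]
side0 hump 249 (array([513.4,  35.9]), array([46.5, 30.8]), 56.1) [514.1  38.6  45. ]
side0 housing 1901 (array([461.5, 291.4]), array([117.4, 104.1]), 10.5) [461.7 294.4  33.9]
side0 rim 579 (array([461.9, 291.4]), array([117.6, 100.2]), 9.5) [465.6 292.3  40.1]
side0 clips 234 (array([461.9, 290.8]), array([102.9,  30.4]), -80.3) [462.3 252.1  57.6]
wrist0 green 947 (array([ 467.7, -265.6]), array([96.5, 69.5]), 1.6) [ 478.4 -256.8    2.5]
wrist0 block 282 (array([ 467.9, -264.8]), array([34.6, 26.3]), -87.5) [ 467.9 -263.2   28.3]
wrist0 cover plate 5625 (array([511.9,  34.3]), array([117.3,  86.9]), -32.6) [514.6  37.8  13.3]
wrist0 hump 911 (array([512.4,  34.2]), array([44.3, 30.2]), 57.2) [513.   35.2  43.4]
```

Three views agree within about 2 mm: board (468,-265) at 1.7°, cover (512,34.5) at -32.6°, housing (462,291) at 10°. Measured heights match the text. Next I go above the board.

Emit:
move_arm(
  rows=[
    {"claw": 8.5, "linear": [-10.6, -29.5, -9], "spin": 0.03},
    {"claw": 8.5, "linear": [-10.6, -29.5, -9], "spin": 0.03},
    {"claw": 8.5, "linear": [-10.6, -29.5, -9], "spin": 0.03},
    {"claw": 8.5, "linear": [-10.6, -29.5, -9], "spin": 0.03},
    {"claw": 8.5, "linear": [-10.6, -29.5, -9], "spin": 0.03},
    {"claw": 8.5, "linear": [-10.6, -29.5, -9], "spin": 0.03},
    {"claw": 8.5, "linear": [-10.6, -29.5, -9], "spin": 0.03},
    {"claw": 8.5, "linear": [-10.6, -29.5, -9], "spin": 0.03},
    {"claw": 8.5, "linear": [-10.6, -29.5, -9], "spin": 0.03},
    {"claw": 8.5, "linear": [-10.6, -29.5, -9], "spin": 0.03},
  ],
)

```text
t: 0.98
tool_pos: [467.9, -296.3, 140.3]
ee_rot: [[-0.026, 1.0, -0.002], [1.0, 0.026, 0.002], [0.002, -0.001, -1.0]]
force: [0.8, 0.7, -1.0]
width: 85.1
```

Run:
```python
from h import *
im,d,c,P=shot("wrist","wb1")
h=cv2.cvtColor(im,cv2.COLOR_RGB2HSV)
m=box(P,(390,550),(-330,-190),(-5,40))
g=m&(h[...,0]>45)&(h[...,0]<85)&(h[...,1]>90)
print("green",g.sum(),rect(P[g][:,:2]),np.round(np.median(P[g],0),1))
t=m&(P[...,2]>24); print("block",t.sum(),rect(P[t][:,:2]),np.round(np.median(P[t],0),1))
s=manip.sense(); print(s["t"],s["tool_pos"],s["ee_rot"].round(4) if hasattr(s["ee_rot"],"round") else s["ee_rot"],s["width"])
```

```text
green 4156 (array([ 467.3, -265.7]), array([97.4, 67. ]), 1.5) [ 469.7 -260.8    2.5]
block 896 (array([ 467.5, -265.8]), array([31.3, 26.4]), -88.1) [ 467.4 -265.3   28.4]
1.0333 [ 468.53202819 -295.1410512   140.81405889] [[-2.800e-02  9.996e-01 -7.000e-04]
 [ 9.996e-01  2.800e-02  1.500e-03]
 [ 1.500e-03 -6.000e-04 -1.000e+00]] 85.03533384458345
```

View pics/wb1.png

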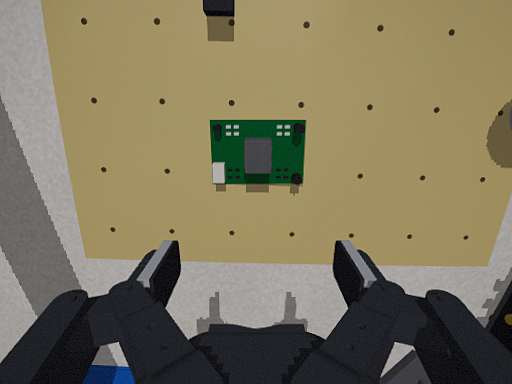

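The board lies component side up at (258,152), with clear strips either side of the block; the block is at (467.4,-265.6). Next I set the fingers to 38 mm and go down.

Emit:
move_arm(
  rows=[
    {"claw": 3.8, "linear": [-0.1, 2.95, 0], "spin": 0.0},
    {"claw": 3.8, "linear": [-0.1, 2.95, -3], "spin": 0.0},
    {"claw": 3.8, "linear": [-0.1, 2.95, -6], "spin": 0.0},
    {"claw": 3.8, "linear": [-0.1, 2.95, -8], "spin": 0.0},
    {"claw": 3.8, "linear": [-0.1, 2.95, -8], "spin": 0.0},
    {"claw": 3.8, "linear": [-0.1, 2.95, -8], "spin": 0.0},
    {"claw": 3.8, "linear": [-0.1, 2.95, -8], "spin": 0.0},
  ],
)

```text
t: 1.62
tool_pos: [469.4, -265.4, 62.7]
ee_rot: [[-0.031, 1.0, 0.002], [1.0, 0.031, -0.001], [-0.001, 0.002, -1.0]]
force: [-0.2, -0.3, 0.6]
width: 38.1
```

Emit:
move_arm(
  rows=[
    {"claw": 3.8, "linear": [-0.1, 0, -2], "spin": 0.0},
    {"claw": 3.8, "linear": [-0.1, 0, -3.5], "spin": 0.0},
    {"claw": 3.8, "linear": [-0.1, 0, -4.6], "spin": 0.0},
    {"claw": 3.8, "linear": [-0.1, 0, -5.3], "spin": 0.0},
    {"claw": 3.8, "linear": [-0.1, 0, -5.3], "spin": 0.0},
    {"claw": 3.8, "linear": [-0.1, 0, -5.3], "spin": 0.0},
  ],
)

```text
t: 2.12
tool_pos: [467.9, -265.9, 9.3]
ee_rot: [[-0.03, 1.0, 0.002], [1.0, 0.03, -0.001], [-0.001, 0.002, -1.0]]
force: [-0.2, -0.1, 0.3]
width: 38.2
```

Emit:
move_arm(
  rows=[
    {"claw": 2.0, "linear": [0, 0, 0], "spin": 0.0},
    {"claw": 2.0, "linear": [0, 0, 0], "spin": 0.0},
    {"claw": 2.0, "linear": [0, 0, 0], "spin": 0.0},
    {"claw": 2.0, "linear": [0, 0, 0], "spin": 0.0},
    {"claw": 2.0, "linear": [0, 0, 0], "spin": 0.0},
    {"claw": 2.0, "linear": [0, 0, 0], "spin": 0.0},
  ],
  grip_force=50,
)

```text
t: 2.62
tool_pos: [468.0, -266.2, 9.8]
ee_rot: [[-0.03, 1.0, 0.003], [1.0, 0.03, -0.002], [-0.002, 0.002, -1.0]]
force: [-0.4, 0.3, 6.8]
width: 24.8
```

Emit:
move_arm(
  rows=[
    {"claw": 2.0, "linear": [0, 0, 1], "spin": 0.0},
    {"claw": 2.0, "linear": [0, 0, 3], "spin": 0.0},
    {"claw": 2.0, "linear": [0, 0, 6], "spin": 0.0},
    {"claw": 2.0, "linear": [0, 0, 10], "spin": 0.0},
    {"claw": 2.0, "linear": [0, 0, 14], "spin": 0.0},
    {"claw": 2.0, "linear": [0, 0, 17], "spin": 0.0},
    {"claw": 2.0, "linear": [0, 0, 17], "spin": 0.0},
    {"claw": 2.0, "linear": [0, 0, 17], "spin": 0.0},
  ],
)

```text
t: 3.28
tool_pos: [467.8, -266.0, 180.7]
ee_rot: [[-0.03, 1.0, 0.004], [1.0, 0.03, -0.003], [-0.003, 0.004, -1.0]]
force: [-0.4, 0.9, -2.3]
width: 24.9
```

Run:
```python
from h import *
s=manip.sense(); tp=np.array(s["tool_pos"])
im,d,c,P=shot("wrist","wb2")
im2,d2,c2,P2=shot("side","sb2")
s=manip.sense(); tp=np.array(s["tool_pos"]); print(tp,s["force"],s["width"])
for P,im,z in ((P,im,1),(P2,im2,2)):
    h=cv2.cvtColor(im,cv2.COLOR_RGB2HSV)
    g=box(P,(380,560),(-340,-190),(130,220))&(h[...,0]>45)&(h[...,0]<85)&(h[...,1]>90)
    if g.sum(): print(g.sum(),rect(P[g][:,:2]),np.round(np.median(P[g],0),1)-tp.round(1))
a=cv2.imread("pics/wb2.png"); b=cv2.imread("pics/sb2.png")[60:200,220:420]
b=cv2.resize(b,(512,358)); cv2.imwrite("pics/v1.png",cv2.resize(np.hstack([a[:358],b]),(800,280)))
```

```text
[ 465.89981111 -264.66744354  177.38251222] [-0.69443058  0.62439394 -1.53690969] 25.03119774549129
7519 (array([ 467.4, -263.2]), array([98.1, 63.2]), 1.5) [ 2.8 14.6 -4.1]
292 (array([ 467.3, -261.1]), array([92.3, 69.9]), -1.5) [15.8  9.7 -4.6]
```

View pics/v1.png

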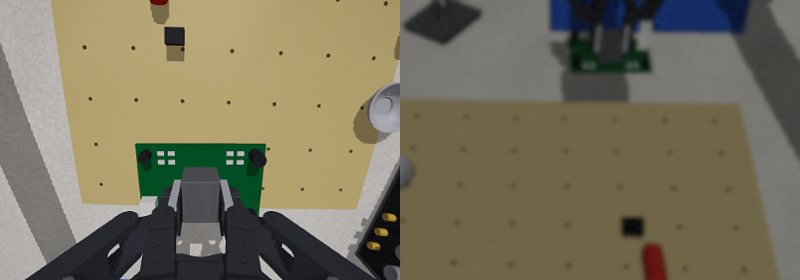

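The board hangs level in the grip at (200,180), its underside about 7 mm below the TCP. Next I move toward the housing, stopping short of it for a close look.

Emit:
move_arm(
  rows=[
    {"claw": 2.0, "linear": [-0.4, 44, 2], "spin": 0.147},
    {"claw": 2.0, "linear": [-0.4, 44, 2], "spin": 0.147},
    {"claw": 2.0, "linear": [-0.4, 44, 2], "spin": 0.147},
    {"claw": 2.0, "linear": [-0.4, 44, 2], "spin": 0.147},
    {"claw": 2.0, "linear": [-0.4, 44, 2], "spin": 0.147},
    {"claw": 2.0, "linear": [-0.4, 44, 2], "spin": 0.147},
    {"claw": 2.0, "linear": [-0.4, 44, 2], "spin": 0.147},
    {"claw": 2.0, "linear": [-0.4, 44, 2], "spin": 0.147},
    {"claw": 2.0, "linear": [-0.4, 44, 2], "spin": 0.147},
    {"claw": 2.0, "linear": [-0.4, 44, 2], "spin": 0.147},
  ],
)

```text
t: 4.22
tool_pos: [461.2, 152.4, 195.2]
ee_rot: [[-0.176, 0.984, -0.005], [0.984, 0.176, -0.001], [-0.0, -0.005, -1.0]]
force: [-0.0, -0.5, -1.9]
width: 24.9
```

Emit:
move_arm(
  rows=[
    {"claw": 2.0, "linear": [0, 0, 0], "spin": 0},
    {"claw": 2.0, "linear": [0, 0, 0], "spin": 0},
    {"claw": 2.0, "linear": [0, 0, 0], "spin": 0},
    {"claw": 2.0, "linear": [0, 0, 0], "spin": 0},
  ],
)

```text
t: 4.55
tool_pos: [462.5, 149.5, 196.0]
ee_rot: [[-0.175, 0.985, -0.003], [0.985, 0.175, -0.001], [-0.001, -0.003, -1.0]]
force: [0.4, -0.3, -1.7]
width: 24.7
```

Run:
```python
from h import *
im,d,c,P=shot("wrist","wh1")
s=manip.sense(); tp=np.array(s["tool_pos"]); print(s["t"],tp.round(1),np.round(s["ee_rot"],3).tolist(),s["width"])
h=cv2.cvtColor(im,cv2.COLOR_RGB2HSV)
g=box(P,(tp[0]-90,tp[0]+90),(tp[1]-70,tp[1]+70),(tp[2]-12,tp[2]+5))&(h[...,0]>45)&(h[...,0]<85)&(h[...,1]>90)
print("board",rect(P[g][:,:2]))
for nm,z in (("housing",(10,70)),("rim",(37,43)),("clips",(50,70)),("pads",(5,9)),("floor",(1,6))):
    t=box(P,(380,560),(225,360),z)
    if t.sum()>10: print(nm,t.sum(),rect(P[t][:,:2]),np.round(np.median(P[t],0),1))
```

```text
4.6 [462.8 149.3 196.3] [[-0.174, 0.985, -0.002], [0.985, 0.174, -0.001], [-0.0, -0.002, -1.0]] 24.896898794144256
board (array([461.3, 152.8]), array([98.2, 62.3]), 9.7)
housing 3447 (array([462.5, 283.6]), array([116.9,  92.2]), 9.4) [469.6 296.1  34.5]
rim 1165 (array([461.8, 287.9]), array([116.9,  82.6]), 9.5) [486.3 277.   39.2]
clips 328 (array([469.4, 244.8]), array([29.9,  9.9]), 10.2) [469.  244.4  58.3]
pads 646 (array([461.2, 283. ]), array([144.3,  91.5]), 9.5) [451.4 306.1   6.2]
floor 7844 (array([469.9, 291.1]), array([180.5, 132.2]), 0.5) [460.9 291.6   3.3]
```

View pics/wh1.png

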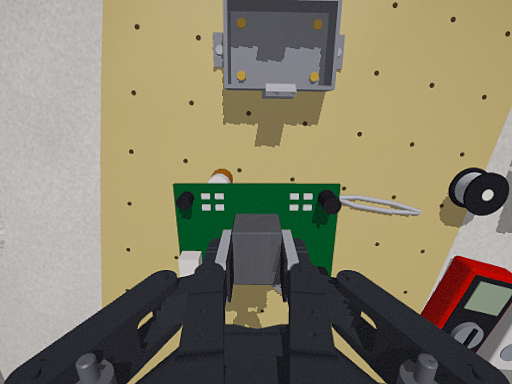

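The housing's mouth is at (280,45) and its four brass pads at (241,22), (318,23), (241,75) and (314,76). The held board is nearly parallel to it. I'll get the housing's centre from the brass pads.

Run:
```python
from h import *
im,d,c,P=load("wh1")
h=cv2.cvtColor(im,cv2.COLOR_RGB2HSV)
m=((h[...,0]>12)&(h[...,0]<28)&(h[...,1]>130)).astype(np.uint8); m[100:]=0; m[:,:228]=0; m[:,335:]=0
n,l,st,ce=cv2.connectedComponentsWithStats(m)
q=np.array([ce[i] for i in range(1,n) if st[i,4]>15]); w=onplane(q,7,c); print(q.round(1).tolist(),w.round(1).tolist(),w.mean(0).round(1))
im,d,c,P=shot("side","sh1")
print(manip.sense()["tool_pos"])
```

```text
[[240.9, 22.5], [317.1, 24.2], [240.9, 75.0], [313.6, 76.6]] [[415.9, 308.8, 7.0], [498.3, 322.1, 7.0], [424.6, 255.7, 7.0], [507.0, 268.9, 7.0]] [461.5 288.9   7. ]
[463.04390943 149.21866557 196.626957  ]
```

Emit:
move_arm(
  rows=[
    {"claw": 2.0, "linear": [0, 5, 0], "spin": 0},
    {"claw": 2.0, "linear": [0, 10, 0], "spin": 0},
    {"claw": 2.0, "linear": [0, 14, 0], "spin": 0},
    {"claw": 2.0, "linear": [0, 14, -4], "spin": 0},
    {"claw": 2.0, "linear": [0, 14, -8], "spin": 0},
    {"claw": 2.0, "linear": [0, 14, -11], "spin": 0},
    {"claw": 2.0, "linear": [0, 14, -11.3], "spin": 0},
    {"claw": 2.0, "linear": [0, 14, -11.3], "spin": 0},
    {"claw": 2.0, "linear": [0, 14, -11.3], "spin": 0},
  ],
)

```text
t: 5.4
tool_pos: [464.9, 290.3, 85.5]
ee_rot: [[-0.174, 0.985, 0.002], [0.985, 0.174, 0.001], [0.001, 0.002, -1.0]]
force: [1.2, -0.0, -0.5]
width: 24.7
```

Run:
```python
from h import *
tp=[]
for n in ("wrist","side","scene"):
    im,d,c,P=shot(n,n[:2]+"h2")
    tp.append(manip.sense()["tool_pos"])
    h=cv2.cvtColor(im,cv2.COLOR_RGB2HSV)
    g=box(P,(390,540),(220,360),(60,95))&(h[...,0]>45)&(h[...,0]<85)&(h[...,1]>90)
    if g.sum()>20: print(n,"board",g.sum(),rect(P[g][:,:2]),np.median(P[g][:,2]))
print(np.mean(tp,0))
a=cv2.resize(cv2.imread("pics/wih2.png"),(400,300)); b=cv2.resize(cv2.imread("pics/sih2.png")[240:390,240:440],(400,300)); 
cv2.imwrite("pics/v2.png",np.hstack([a,b]))
```

```text
wrist board 7533 (array([463.9, 293.3]), array([98.3, 63.2]), 9.7) 78.19457459010349
side board 825 (array([465.2, 293.8]), array([96.3, 66.2]), 9.0) 80.28461157761296
[465.4076571  290.86312641  86.59151207][ WARN:0@7.757] global loadsave.cpp:275 findDecoder imread_('pics/wih2.png'): can't open/read file: check file path/integrity
Traceback (most recent call last):
cv2.error: OpenCV(4.12.0) /io/opencv/modules/imgproc/src/resize.cpp:4208: error: (-215:Assertion failed) !ssize.empty() in function 'resize'
```

Board centre is off by about (+3,+1.7) mm relative to the housing, and both views agree. I correct that and lower.

Emit:
move_arm(
  rows=[
    {"claw": 2.0, "linear": [-0.3, -0.17, 0], "spin": 0},
    {"claw": 2.0, "linear": [-0.3, -0.17, 0], "spin": 0},
    {"claw": 2.0, "linear": [-0.3, -0.17, -1], "spin": 0},
    {"claw": 2.0, "linear": [-0.3, -0.17, -2], "spin": 0},
    {"claw": 2.0, "linear": [-0.3, -0.17, -2.5], "spin": 0},
    {"claw": 2.0, "linear": [-0.3, -0.17, -2.5], "spin": 0},
    {"claw": 2.0, "linear": [-0.3, -0.17, -2.5], "spin": 0},
  ],
)

```text
t: 6.13
tool_pos: [459.7, 288.8, 58.3]
ee_rot: [[-0.176, 0.984, -0.002], [0.984, 0.176, -0.001], [-0.001, -0.002, -1.0]]
force: [0.3, -0.5, -1.6]
width: 24.8
```

Run:
```python
from h import *
tp=[]
for n in ("wrist","side"):
    im,d,c,P=shot(n,n[:2]+"h3")
    tp.append(manip.sense()["tool_pos"])
    h=cv2.cvtColor(im,cv2.COLOR_RGB2HSV)
    g=box(P,(390,540),(220,360),(35,75))&(h[...,0]>45)&(h[...,0]<85)&(h[...,1]>90)
    if g.sum()>20: print(n,"board",g.sum(),rect(P[g][:,:2]),np.median(P[g][:,2]))
    t=box(P,(380,560),(225,360),(36,43))&~g&(h[...,1]<90)
    print(rect(P[t][:,:2]))
print(np.mean(tp,0),manip.sense()["force"])
a=cv2.resize(cv2.imread("pics/wrh3.png"),(400,300)); b=cv2.resize(cv2.imread("pics/sih3.png")[240:384,240:432],(400,300)); 
cv2.imwrite("pics/v2.png",np.hstack([a,b]))
```

```text
wrist board 7590 (array([458.6, 291.8]), array([98.9, 63.1]), 9.7) 50.89890690936595
(array([460.6, 293.5]), array([116.8,  92. ]), 9.1)
side board 819 (array([459.5, 291.7]), array([96.4, 66.6]), 9.9) 52.79113599064692
(array([461.6, 295. ]), array([117.8,  95.1]), 8.8)
[460.25269037 289.06172318  58.92090118] [ 0.32210905  0.04144401 -2.06353097]
```

View pics/v2.png

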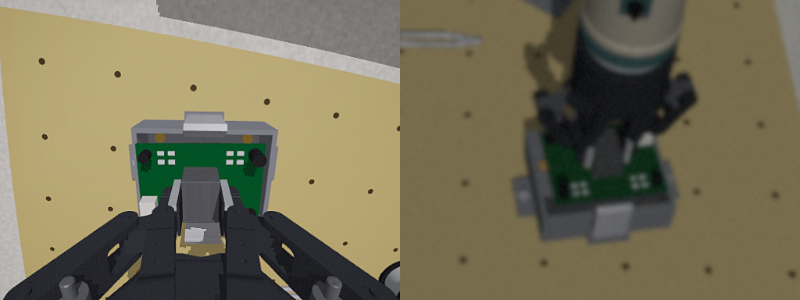

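The board sits above the mouth between the clips, about 2 mm to -x with y good. I correct x and lower.

Emit:
move_arm(
  rows=[
    {"claw": 2.0, "linear": [0.2, 0, -0.5], "spin": 0},
    {"claw": 2.0, "linear": [0.2, 0, -1], "spin": 0},
    {"claw": 2.0, "linear": [0.2, 0, -1.7], "spin": 0},
    {"claw": 2.0, "linear": [0.2, 0, -2.4], "spin": 0},
    {"claw": 2.0, "linear": [0.2, 0, -3.0], "spin": 0},
    {"claw": 2.0, "linear": [0.2, 0, -3.5], "spin": 0},
    {"claw": 2.0, "linear": [0.2, 0, -3.7], "spin": 0},
    {"claw": 2.0, "linear": [0.2, 0, -3.7], "spin": 0},
    {"claw": 2.0, "linear": [0.2, 0, -3.7], "spin": 0},
  ],
)

```text
t: 6.98
tool_pos: [462.3, 289.0, 22.1]
ee_rot: [[-0.176, 0.984, -0.0], [0.984, 0.176, -0.0], [-0.0, -0.0, -1.0]]
force: [0.1, -0.1, -2.4]
width: 24.5
```

Emit:
move_arm(
  rows=[
    {"claw": 2.0, "linear": [0, 0, -0.1], "spin": 0},
    {"claw": 2.0, "linear": [0, 0, -0.2], "spin": 0},
    {"claw": 2.0, "linear": [0, 0, -0.2], "spin": 0},
  ],
)

```text
t: 7.23
tool_pos: [462.3, 289.1, 20.4]
ee_rot: [[-0.176, 0.984, 0.0], [0.984, 0.176, 0.0], [0.0, 0.0, -1.0]]
force: [-0.1, -0.5, -3.1]
width: 25.1
```

Emit:
move_arm(
  rows=[
    {"claw": 2.0, "linear": [0, 0, -0.1], "spin": 0},
    {"claw": 2.0, "linear": [0, 0, -0.2], "spin": 0},
    {"claw": 2.0, "linear": [0, 0, -0.3], "spin": 0},
    {"claw": 2.0, "linear": [0, 0, -0.3], "spin": 0},
  ],
)

```text
t: 7.57
tool_pos: [462.1, 289.0, 17.1]
ee_rot: [[-0.176, 0.984, -0.0], [0.984, 0.176, -0.0], [-0.0, -0.0, -1.0]]
force: [0.1, -0.8, -2.6]
width: 24.8
```

Emit:
move_arm(
  rows=[
    {"claw": 2.0, "linear": [0, 0, -0.1], "spin": 0},
    {"claw": 2.0, "linear": [0, 0, -0.1], "spin": 0},
    {"claw": 2.0, "linear": [0, 0, -0.1], "spin": 0},
  ],
)

```text
t: 7.82
tool_pos: [462.2, 289.0, 16.7]
ee_rot: [[-0.176, 0.984, 0.0], [0.984, 0.176, 0.0], [-0.0, 0.0, -1.0]]
force: [-1.5, -0.5, 4.0]
width: 24.7
```

Contact on the pads (force rose to +4 N). I release and rise.

Emit:
move_arm(
  rows=[
    {"claw": 3.8, "linear": [0, 0, 0.1], "spin": 0},
    {"claw": 3.8, "linear": [0, 0, 0.1], "spin": 0},
    {"claw": 3.8, "linear": [0, 0, 0.1], "spin": 0},
    {"claw": 3.8, "linear": [0, 0, 1], "spin": 0},
    {"claw": 3.8, "linear": [0, 0, 3], "spin": 0},
    {"claw": 3.8, "linear": [0, 0, 6], "spin": 0},
    {"claw": 3.8, "linear": [0, -2, 10], "spin": 0},
    {"claw": 3.8, "linear": [0, -6, 14], "spin": 0},
    {"claw": 3.8, "linear": [0, -6, 14], "spin": 0},
    {"claw": 3.8, "linear": [0, -6, 14], "spin": 0},
  ],
)

```text
t: 8.65
tool_pos: [464.5, 227.7, 160.7]
ee_rot: [[-0.174, 0.985, 0.008], [0.985, 0.174, 0.001], [-0.0, 0.008, -1.0]]
force: [0.0, -0.9, -0.1]
width: 37.9
```

Run:
```python
from h import *
s=manip.sense(); print(s["t"],s["tool_pos"],s["width"])
im,d,c,P=shot("wrist","wh4")
h=cv2.cvtColor(im,cv2.COLOR_RGB2HSV)
g=box(P,(390,540),(220,360),(2,16))&(h[...,0]>45)&(h[...,0]<85)&(h[...,1]>90)
A=np.c_[P[g][:,:2]-[462,290],np.ones(g.sum())]; print("board",g.sum(),rect(P[g][:,:2]),np.linalg.lstsq(A,P[g][:,2],rcond=None)[0])
t=box(P,(380,560),(225,360),(36,43))&(h[...,1]<90); print("rim",rect(P[t][:,:2]))
t=box(P,(380,560),(225,360),(54,70))&(h[...,1]<90); print("clips",rect(P[t][:,:2]))
```

```text
8.65 [464.48638821 227.6709232  160.6773889 ] 37.93777331930108
board 4275 (array([460.9, 289.4]), array([98.8, 67.7]), 10.0) [ 6.72690937e-04 -4.51009704e-03  9.44786397e+00]
rim (array([461.6, 289.4]), array([116.8,  86.5]), 9.2)
clips (array([461.8, 289. ]), array([101.7,  29.5]), -81.0)
```

View pics/wh4.png

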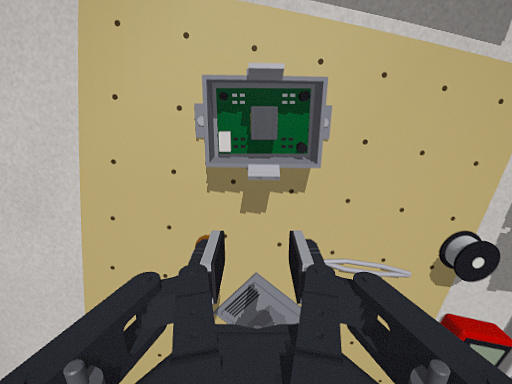

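The board lies flat and centred in the housing; its plane fits with under 0.5% tilt and its top is at 9.4 mm. I now move to the cover.

Emit:
move_arm(
  rows=[
    {"claw": 5.0, "linear": [2, -23.6, -2], "spin": -0.744},
    {"claw": 5.0, "linear": [2, -23.6, -2], "spin": -0.744},
    {"claw": 5.0, "linear": [2, -23.6, -2], "spin": -0.744},
    {"claw": 5.0, "linear": [2, -23.6, -2], "spin": -0.744},
    {"claw": 5.0, "linear": [2, -23.6, -2], "spin": -0.744},
    {"claw": 5.0, "linear": [2, -23.6, -2], "spin": -0.744},
    {"claw": 5.0, "linear": [2, -23.6, -2], "spin": -0.744},
    {"claw": 5.0, "linear": [2, -23.6, -2], "spin": -0.744},
    {"claw": 5.0, "linear": [2, -23.6, -2], "spin": -0.744},
  ],
)

```text
t: 9.45
tool_pos: [481.7, -6.0, 135.3]
ee_rot: [[0.537, 0.844, -0.002], [0.844, -0.537, 0.001], [0.0, -0.002, -1.0]]
force: [-1.9, 1.3, 0.1]
width: 49.6
```

Run:
```python
from h import *
s=manip.sense(); print(s["t"],s["tool_pos"],np.round(s["ee_rot"],3).tolist(),s["width"])
im,d,c,P=shot("wrist","wc1")
for nm,z in (("plate",(7,50)),("panel",(12,50)),("hump",(36,50))):
    t=box(P,(430,600),(-50,120),z); print(nm,t.sum(),rect(P[t][:,:2]),np.median(P[t][:,2]))
print(manip.sense()["tool_pos"])
```

```text
9.45 [481.73543846  -6.02116568 135.29701784] [[0.537, 0.844, -0.002], [0.844, -0.537, 0.001], [0.0, -0.002, -1.0]] 49.62469717637845
plate 10472 (array([512.3,  33.9]), array([116.7,  87. ]), -32.4) 13.332987618742663
panel 7457 (array([512.5,  34.1]), array([106.7,  66.5]), -32.4) 13.803689844086705
hump 1790 (array([512.7,  34.2]), array([44. , 29.7]), 56.9) 43.43387476874568
[481.82643858  -5.63782211 135.54093452]
```

Emit:
move_arm(
  rows=[
    {"claw": 5.0, "linear": [3.1, 4.0, 0], "spin": 0},
    {"claw": 5.0, "linear": [3.1, 4.0, -3], "spin": 0},
    {"claw": 5.0, "linear": [3.1, 4.0, -6], "spin": 0},
    {"claw": 5.0, "linear": [3.1, 4.0, -7.5], "spin": 0},
    {"claw": 5.0, "linear": [3.1, 4.0, -7.5], "spin": 0},
    {"claw": 5.0, "linear": [3.1, 4.0, -7.5], "spin": 0},
    {"claw": 5.0, "linear": [3.1, 4.0, -7.5], "spin": 0},
  ],
)

```text
t: 10.08
tool_pos: [514.0, 33.9, 62.1]
ee_rot: [[0.536, 0.844, 0.002], [0.844, -0.536, -0.0], [0.001, 0.002, -1.0]]
force: [-0.7, 0.5, 0.0]
width: 50.2
```

Emit:
move_arm(
  rows=[
    {"claw": 5.0, "linear": [-0.1, 0, -1.5], "spin": 0},
    {"claw": 5.0, "linear": [-0.1, 0, -3], "spin": 0},
    {"claw": 5.0, "linear": [-0.1, 0, -4], "spin": 0},
    {"claw": 5.0, "linear": [-0.1, 0, -4.4], "spin": 0},
    {"claw": 5.0, "linear": [-0.1, 0, -4.4], "spin": 0},
    {"claw": 5.0, "linear": [-0.1, 0, -4.4], "spin": 0},
  ],
)

```text
t: 10.58
tool_pos: [512.8, 33.0, 17.9]
ee_rot: [[0.537, 0.844, 0.001], [0.844, -0.537, -0.0], [0.001, 0.001, -1.0]]
force: [-0.0, -0.7, -0.2]
width: 50.1
```

Emit:
move_arm(
  rows=[
    {"claw": 2.0, "linear": [0, 0, 0], "spin": 0},
    {"claw": 2.0, "linear": [0, 0, 0], "spin": 0},
    {"claw": 2.0, "linear": [0, 0, 0], "spin": 0},
    {"claw": 2.0, "linear": [0, 0, 0], "spin": 0},
    {"claw": 2.0, "linear": [0, 0, 0], "spin": 0},
    {"claw": 2.0, "linear": [0, 0, 0], "spin": 0},
  ],
  grip_force=100,
)

```text
t: 11.08
tool_pos: [513.0, 32.9, 18.4]
ee_rot: [[0.537, 0.844, 0.002], [0.844, -0.537, -0.0], [0.001, 0.002, -1.0]]
force: [-1.1, 0.8, 6.5]
width: 28.4
```

Emit:
move_arm(
  rows=[
    {"claw": 2.0, "linear": [0, 0, 1], "spin": 0},
    {"claw": 2.0, "linear": [0, 0, 4], "spin": 0},
    {"claw": 2.0, "linear": [0, 0, 8], "spin": 0},
    {"claw": 2.0, "linear": [0, 0, 12], "spin": 0},
    {"claw": 2.0, "linear": [0, 0, 16], "spin": 0},
    {"claw": 2.0, "linear": [0, 0, 17.5], "spin": 0},
  ],
)

```text
t: 11.58
tool_pos: [515.0, 32.9, 198.7]
ee_rot: [[0.537, 0.844, 0.01], [0.844, -0.537, -0.001], [0.005, 0.009, -1.0]]
force: [1.4, -0.1, -0.5]
width: 28.2
```

Emit:
move_arm(
  rows=[
    {"claw": 2.0, "linear": [-3.2, 14.3, 0], "spin": 0.732},
    {"claw": 2.0, "linear": [-3.2, 14.3, 0], "spin": 0.732},
    {"claw": 2.0, "linear": [-3.2, 14.3, 0], "spin": 0.732},
    {"claw": 2.0, "linear": [-3.2, 14.3, 0], "spin": 0.732},
    {"claw": 2.0, "linear": [-3.2, 14.3, 0], "spin": 0.732},
    {"claw": 2.0, "linear": [-3.2, 14.3, 0], "spin": 0.732},
    {"claw": 2.0, "linear": [-3.2, 14.3, 0], "spin": 0.732},
    {"claw": 2.0, "linear": [-3.2, 14.3, 0], "spin": 0.732},
    {"claw": 2.0, "linear": [-3.2, 14.3, 0], "spin": 0.732},
    {"claw": 2.0, "linear": [-3.2, 14.3, 0], "spin": 0.732},
  ],
)

```text
t: 12.42
tool_pos: [480.3, 175.6, 192.4]
ee_rot: [[-0.162, 0.987, 0.0], [0.987, 0.162, 0.0], [-0.0, 0.0, -1.0]]
force: [0.2, -0.3, -1.4]
width: 28.3
```

```bash
cat >> h.py <<'E'
def fit(tag,z0,cl=True):
    # cover outline at height above z0 vs housing, per view
    for n in ("wrist","side"):
        s=manip.sense(); tp=np.array(s["tool_pos"]); im,d,c,P=shot(n,tag+n)
        h=cv2.cvtColor(im,cv2.COLOR_RGB2HSV); g=h[...,1]<90
        print(n,tp.round(1),"ang",round(np.degrees(np.arctan2(s["ee_rot"][1][1],s["ee_rot"][0][1])),2),"w",round(s["width"],1),np.round(s["force"],1))
        m=box(P,(tp[0]-85,tp[0]+85),(tp[1]-70,tp[1]+70),(tp[2]-11,tp[2]-1.5))&g
        if m.sum()>50: print(" cover",m.sum(),rect(P[m][:,:2]),np.median(P[m][:,2]))
        for nm,z in (("rim",(37,43)),("clips",(54,70))):
            m=box(P,(380,560),(225,360),z)&g
            if z0>z[1] and m.sum()>50: print(" "+nm,m.sum(),rect(P[m][:,:2]))
E
python3 -c "
from h import *
fit('k1',200)"
```

```text
wrist [480.3 175.6 192.4] ang 9.33 w 28.3 [ 0.2 -0.3 -1.4]
 cover 13892 (array([478.4, 182.4]), array([117.1,  75.4]), 9.3) 187.00675639295122
 rim 1531 (array([461.5, 289.5]), array([117.1,  86.4]), 9.4)
 clips 667 (array([461.5, 289.5]), array([101. ,  30.5]), -80.9)
side [480.3 175.6 192.3] ang 9.34 w 28.3 [ 0.5  0.1 -1.7]
 cover 1666 (array([479.9, 178. ]), array([118.3,  88.7]), 8.6) 188.06348578902902
 rim 624 (array([462.1, 291.6]), array([117.5, 100.4]), 9.3)
 clips 169 (array([461.6, 290.9]), array([102.7,  29.8]), -81.1)
```

View pics/k1wrist.png

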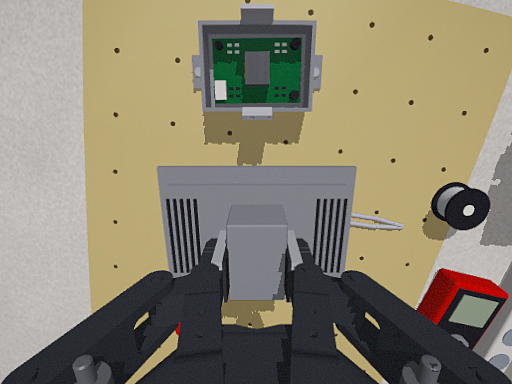

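Board seated and cover held square at (257,230); both views ask for (-18,+113) mm. I move over the mouth and lower to just above the clips.

Emit:
move_arm(
  rows=[
    {"claw": 2.0, "linear": [-1.8, 11.3, 0], "spin": 0},
    {"claw": 2.0, "linear": [-1.8, 11.3, 0], "spin": 0},
    {"claw": 2.0, "linear": [-1.8, 11.3, 0], "spin": 0},
    {"claw": 2.0, "linear": [-1.8, 11.3, -3], "spin": 0},
    {"claw": 2.0, "linear": [-1.8, 11.3, -6], "spin": 0},
    {"claw": 2.0, "linear": [-1.8, 11.3, -8.5], "spin": 0},
    {"claw": 2.0, "linear": [-1.8, 11.3, -9.5], "spin": 0},
    {"claw": 2.0, "linear": [-1.8, 11.3, -9.5], "spin": 0},
    {"claw": 2.0, "linear": [-1.8, 11.3, -9.5], "spin": 0},
    {"claw": 2.0, "linear": [-1.8, 11.3, -9.5], "spin": 0},
  ],
)

```text
t: 13.35
tool_pos: [463.7, 289.4, 98.8]
ee_rot: [[-0.164, 0.987, 0.003], [0.987, 0.164, 0.001], [0.001, 0.003, -1.0]]
force: [0.7, -0.2, -0.8]
width: 28.4
```

```bash
python3 -c "
from h import *
fit('k2',80)"
```

```text
wrist [463.7 289.4  98.8] ang 9.41 w 28.4 [ 0.7 -0.2 -0.8]
 cover 13805 (array([462.1, 296.3]), array([117.1,  75.4]), 9.1) 93.39998743826715
 rim 723 (array([454.9, 330.6]), array([116.4,  16.2]), 9.4)
 clips 494 (array([454.2, 335.3]), array([30.1,  8.5]), 9.3)
side [463.8 289.4  99. ] ang 9.42 w 28.5 [-0.1  0.5 -0.9]
 cover 1775 (array([464.1, 291.8]), array([117.3,  86.5]), 9.4) 94.03379872630842
 rim 284 (array([471.1, 315.4]), array([141.9,  74.9]), -20.5)
 clips 85 (array([454.2, 336.4]), array([29.6,  9.8]), 8.2)
```

Emit:
move_arm(
  rows=[
    {"claw": 2.0, "linear": [-0.19, -0.1, -0.5], "spin": 0},
    {"claw": 2.0, "linear": [-0.19, -0.1, -1], "spin": 0},
    {"claw": 2.0, "linear": [-0.19, -0.1, -1.3], "spin": 0},
    {"claw": 2.0, "linear": [-0.19, -0.1, -1.3], "spin": 0},
    {"claw": 2.0, "linear": [-0.19, -0.1, -1.3], "spin": 0},
    {"claw": 2.0, "linear": [-0.19, -0.1, -1.3], "spin": 0},
    {"claw": 2.0, "linear": [-0.19, -0.1, -1.3], "spin": 0},
  ],
)

```text
t: 14.03
tool_pos: [460.5, 288.1, 84.3]
ee_rot: [[-0.164, 0.986, 0.0], [0.986, 0.164, 0.0], [0.0, 0.0, -1.0]]
force: [0.0, -0.1, -0.8]
width: 28.0
```

Run:
```python
from h import *
fit('k2b',80)
a=cv2.resize(cv2.imread("pics/k2bwrist.png"),(400,300)); b=cv2.resize(cv2.imread("pics/k2bside.png")[240:384,240:432],(400,300)); 
cv2.imwrite("pics/v3.png",np.hstack([a,b]))
```

```text
wrist [460.5 288.1  84.3] ang 9.45 w 28.0 [ 0.  -0.1 -0.8]
 cover 13774 (array([458.7, 294.4]), array([116.7,  76. ]), 9.6) 78.91820872930475
 rim 799 (array([454.4, 331.8]), array([115.9,  13.7]), 9.4)
 clips 549 (array([454.2, 335. ]), array([29.8,  8.1]), 9.4)
side [460.5 288.1  84.4] ang 9.45 w 28.4 [ 0.2 -0.9 -1.1]
 cover 1733 (array([460.6, 291.5]), array([117.7,  87.6]), 8.8) 79.55194546786333
 rim 285 (array([473.6, 317.8]), array([142.6,  74.7]), -23.4)
 clips 83 (array([481.5, 322.9]), array([88.8, 20.2]), -26.2)
```

View pics/v3.png

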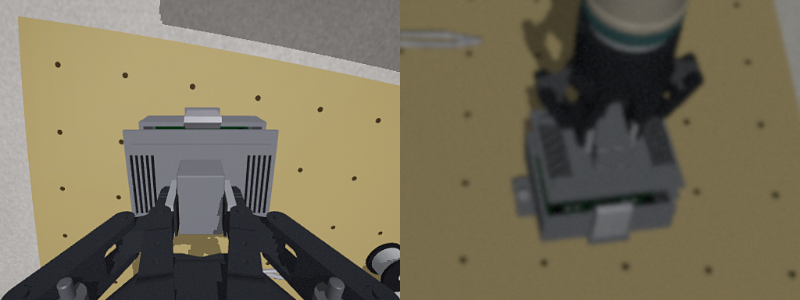

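Cover lies square above the mouth, between the clips. Both views ask for about +1.5 mm in x; I apply that and lower a little.

Emit:
move_arm(
  rows=[
    {"claw": 2.0, "linear": [0.15, 0, 0], "spin": 0},
    {"claw": 2.0, "linear": [0.15, 0, -0.3], "spin": 0},
    {"claw": 2.0, "linear": [0.15, 0, -0.6], "spin": 0},
    {"claw": 2.0, "linear": [0.15, 0, -0.8], "spin": 0},
    {"claw": 2.0, "linear": [0.15, 0, -0.8], "spin": 0},
    {"claw": 2.0, "linear": [0.15, 0, -0.8], "spin": 0},
  ],
)

```text
t: 14.63
tool_pos: [461.6, 287.9, 75.9]
ee_rot: [[-0.164, 0.986, -0.001], [0.986, 0.164, -0.0], [-0.0, -0.001, -1.0]]
force: [-0.3, 0.4, -1.1]
width: 28.4
```

```bash
python3 -c "
from h import *
fit('k3',60)"
```

```text
wrist [461.6 287.9  75.9] ang 9.46 w 28.4 [-0.3  0.4 -1.1]
 cover 13791 (array([460.1, 294.3]), array([116.7,  75.9]), 9.3) 70.5119836368172
 rim 867 (array([454. , 332.5]), array([116.4,  12.6]), 9.5)
side [461.8 288.   76.1] ang 9.45 w 28.4 [-0.2  1.1 -1.1]
 cover 1712 (array([461.7, 290.9]), array([117.3,  85.9]), 9.0) 71.24300974656757
 rim 269 (array([474.4, 319.1]), array([142.7,  70.3]), -23.8)
```

Emit:
move_arm(
  rows=[
    {"claw": 2.0, "linear": [0.03, 0.03, -0.3], "spin": 0},
    {"claw": 2.0, "linear": [0.03, 0.03, -0.6], "spin": 0},
    {"claw": 2.0, "linear": [0.03, 0.03, -0.8], "spin": 0},
    {"claw": 2.0, "linear": [0.03, 0.03, -0.9], "spin": 0},
    {"claw": 2.0, "linear": [0.03, 0.03, -0.9], "spin": 0},
  ],
  grip_force=120,
)

```text
t: 15.15
tool_pos: [462.1, 288.3, 67.2]
ee_rot: [[-0.164, 0.986, -0.0], [0.986, 0.164, -0.0], [-0.0, -0.0, -1.0]]
force: [-1.3, -0.0, 0.1]
width: 27.8
```

Emit:
move_arm(
  rows=[
    {"claw": 2.0, "linear": [0, 0, -0.2], "spin": 0},
    {"claw": 2.0, "linear": [0, 0, -0.3], "spin": 0},
    {"claw": 2.0, "linear": [0, 0, -0.4], "spin": 0},
    {"claw": 2.0, "linear": [0, 0, -0.4], "spin": 0},
  ],
)

```text
t: 15.48
tool_pos: [462.9, 288.6, 64.1]
ee_rot: [[-0.164, 0.986, 0.002], [0.986, 0.164, 0.001], [0.001, 0.002, -1.0]]
force: [-1.2, -0.8, 4.6]
width: 27.9
```

```bash
python3 -c "
from h import *
fit('k4',50)"
```

```text
wrist [462.9 288.6  64.1] ang 9.45 w 27.9 [-1.2 -0.8  4.6]
 cover 14823 (array([462.1, 289.6]), array([116.6, 104.9]), 9.6) 58.65844714657999
 rim 590 (array([453.8, 335.1]), array([116.1,  11.6]), 9.5)
side [462.8 288.6  64.1] ang 9.45 w 27.7 [ 0.  -0.4  5.7]
 cover 1773 (array([462.6, 291.5]), array([117.1, 105.1]), 9.8) 59.15964316847578
 rim 198 (array([476.3, 321.1]), array([142.6,  68.6]), -25.6)
```

Emit:
move_arm(
  rows=[
    {"claw": 2.0, "linear": [-0.07, 0, -0.1], "spin": 0},
    {"claw": 2.0, "linear": [-0.07, 0, -0.2], "spin": 0},
    {"claw": 2.0, "linear": [-0.07, 0, -0.3], "spin": 0},
    {"claw": 2.0, "linear": [-0.07, 0, -0.3], "spin": 0},
  ],
)

```text
t: 15.92
tool_pos: [463.0, 288.9, 61.7]
ee_rot: [[-0.164, 0.986, 0.004], [0.986, 0.164, 0.002], [0.001, 0.004, -1.0]]
force: [-0.4, -0.2, 8.9]
width: 28.2
```

Emit:
move_arm(
  rows=[
    {"claw": 2.0, "linear": [0, 0, -0.1], "spin": 0},
    {"claw": 2.0, "linear": [0, 0, -0.2], "spin": 0},
    {"claw": 2.0, "linear": [0, 0, -0.2], "spin": 0},
  ],
)

```text
t: 16.17
tool_pos: [463.2, 289.0, 60.0]
ee_rot: [[-0.164, 0.986, 0.004], [0.986, 0.164, 0.002], [0.001, 0.004, -1.0]]
force: [-0.4, -1.3, 10.2]
width: 27.8
```

Emit:
move_arm(
  rows=[
    {"claw": 2.0, "linear": [-0.12, -0.02, -0.1], "spin": 0},
    {"claw": 2.0, "linear": [-0.12, -0.02, -0.2], "spin": 0},
    {"claw": 2.0, "linear": [-0.12, -0.02, -0.2], "spin": 0},
  ],
)

```text
t: 16.42
tool_pos: [461.7, 288.5, 56.7]
ee_rot: [[-0.164, 0.986, 0.003], [0.986, 0.164, 0.001], [0.0, 0.003, -1.0]]
force: [2.1, 0.3, 4.1]
width: 27.7
```

Emit:
move_arm(
  rows=[
    {"claw": 2.0, "linear": [0, 0, -0.1], "spin": 0},
    {"claw": 2.0, "linear": [0, 0, -0.2], "spin": 0},
    {"claw": 2.0, "linear": [0, 0, -0.2], "spin": 0},
  ],
)

```text
t: 16.67
tool_pos: [460.2, 288.0, 53.5]
ee_rot: [[-0.164, 0.986, -0.0], [0.986, 0.164, -0.0], [-0.0, -0.0, -1.0]]
force: [2.1, -0.2, -2.3]
width: 28.0
```

The force fell from 10 N to -2 N, so the clips snapped. Next I press down to the rim in small steps.

Emit:
move_arm(
  rows=[
    {"claw": 2.0, "linear": [0.1, 0, -0.05], "spin": 0},
    {"claw": 2.0, "linear": [0.1, 0, -0.1], "spin": 0},
    {"claw": 2.0, "linear": [0.1, 0, -0.1], "spin": 0},
    {"claw": 2.0, "linear": [0.1, 0, -0.1], "spin": 0},
  ],
)

```text
t: 17.0
tool_pos: [460.4, 287.8, 52.9]
ee_rot: [[-0.164, 0.986, -0.002], [0.986, 0.164, -0.001], [-0.0, -0.002, -1.0]]
force: [-0.1, -0.2, -1.3]
width: 27.6
```

Run:
```python
from h import *
fit('k5',30)
im,d,c,P=load("k5wrist")
for z in ((38,43),(43,46),(46.5,49),(52,70)):
    m=box(P,(380,540),(320,360),z); print(z,m.sum(),rect(P[m][:,:2]) if m.sum()>5 else "")
a=cv2.resize(cv2.imread("pics/k5wrist.png")[100:290,120:400],(440,300)); b=cv2.resize(cv2.imread("pics/k5side.png")[264:384,260:405],(360,300),interpolation=cv2.INTER_CUBIC); 
cv2.imwrite("pics/v4.png",np.hstack([a,b]))
```

```text
wrist [460.4 287.8  52.9] ang 9.46 w 27.6 [-0.1 -0.2 -1.3]
 cover 13535 (array([458. , 297.8]), array([116.9,  82.4]), 9.1) 47.466236228692196
side [460.5 287.9  52.9] ang 9.46 w 27.6 [-0.3  0.4 -0.8]
 cover 1613 (array([460.3, 290.9]), array([117.4, 101.8]), 9.3) 48.10983851954643
(38, 43) 609 (array([455.3, 330.7]), array([119.4,  20.9]), 0.4)
(43, 46) 2305 (array([454. , 330.5]), array([117.5,  20.9]), 0.1)
(46.5, 49) 999 (array([473.7, 330.6]), array([68.5, 21.2]), -0.0)
(52, 70) 901 (array([454.3, 334.8]), array([29.9,  9.4]), 9.5)
```

View pics/v4.png

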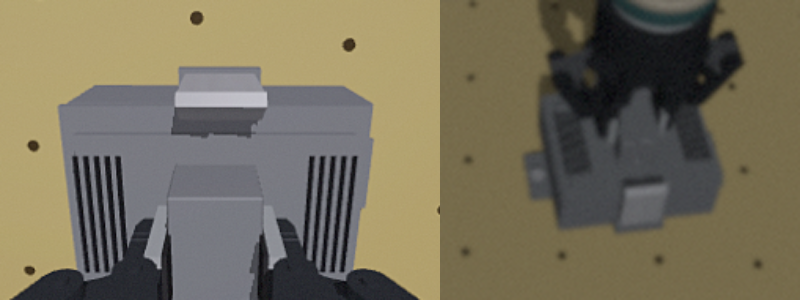

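Both clip noses lie over the plate edges ((221,100) in the left crop, (640,190) in the right) and the cover is seated. Next I press to about 10 N.

Emit:
move_arm(
  rows=[
    {"claw": 2.0, "linear": [0.1, 0.03, -0.05], "spin": 0},
    {"claw": 2.0, "linear": [0.1, 0.03, -0.1], "spin": 0},
    {"claw": 2.0, "linear": [0.1, 0.03, -0.1], "spin": 0},
    {"claw": 2.0, "linear": [0.1, 0.03, -0.1], "spin": 0},
  ],
)

```text
t: 17.43
tool_pos: [462.0, 288.3, 52.6]
ee_rot: [[-0.164, 0.986, -0.0], [0.986, 0.164, -0.0], [-0.0, -0.0, -1.0]]
force: [-2.3, -0.3, 2.2]
width: 27.9
```

Emit:
move_arm(
  rows=[
    {"claw": 2.0, "linear": [0, 0, -0.05], "spin": 0},
    {"claw": 2.0, "linear": [0, 0, -0.1], "spin": 0},
    {"claw": 2.0, "linear": [0, 0, -0.1], "spin": 0},
    {"claw": 2.0, "linear": [0, 0, -0.1], "spin": 0},
  ],
)

```text
t: 17.77
tool_pos: [462.0, 288.3, 52.5]
ee_rot: [[-0.164, 0.986, 0.0], [0.986, 0.164, 0.0], [0.0, 0.0, -1.0]]
force: [-4.1, -2.0, 10.0]
width: 27.7
```

Emit:
move_arm(
  rows=[
    {"claw": 2.0, "linear": [-0.03, 0, 0], "spin": 0},
    {"claw": 2.0, "linear": [-0.03, 0, 0], "spin": 0},
    {"claw": 2.0, "linear": [-0.03, 0, 0], "spin": 0},
    {"claw": 2.0, "linear": [-0.03, 0, 0], "spin": 0},
    {"claw": 2.0, "linear": [-0.03, 0, 0], "spin": 0},
    {"claw": 2.0, "linear": [-0.03, 0, 0], "spin": 0},
  ],
)

```text
t: 18.27
tool_pos: [461.9, 288.4, 52.5]
ee_rot: [[-0.164, 0.986, 0.001], [0.986, 0.164, 0.0], [0.0, 0.001, -1.0]]
force: [-3.6, -1.5, 10.8]
width: 27.9
```

Run:
```python
from h import *
F=[manip.sense()["force"]]
fit('k6',30)
for _ in range(4): get_image("side"); F.append(manip.sense()["force"])
print(np.round(F,1).tolist(),np.mean(F,0).round(1))
im,d,c,P=load("k6wrist"); m=box(P,(380,540),(320,360),(52,70)); print(rect(P[m][:,:2]))
```

```text
wrist [461.9 288.4  52.5] ang 9.46 w 27.9 [-3.6 -1.5 10.8]
 cover 13511 (array([459.5, 298. ]), array([117.1,  82.5]), 9.6) 47.126940690002954
side [461.9 288.3  52.5] ang 9.46 w 28.4 [-3.5 -2.   9.8]
 cover 1595 (array([462., 291.]), array([116.9, 101.3]), 9.8) 47.72640443307489
[[-3.6, -1.5, 10.8], [-3.2, -1.3, 10.3], [-3.4, -1.9, 9.7], [-3.1, -1.6, 9.0], [-3.1, -1.3, 10.5]] [-3.3 -1.5 10.1]
(array([454.2, 334.8]), array([29.9,  9.8]), 9.6)
```

Steady at about 10 N, with the cover home and centred and the clips at rest. I hand the job in.

```bash
python3 -c "
from rig import manip
print(manip.job_done(), manip.sense()['force'])"
```

```text
the job is handed in; nothing more can be done
the job is handed in; nothing more can be done
```

The module is closed, and I handed the job in at about 18.5 s of the 64 s with the arm still holding the cover down.

- **Board:** it lies flat on the brass pads, component side up. After release its tilt was under 0.5 %, its top read 9.4 mm against 10 expected, and it was centred within about 1 mm.
- **Cover and clips:** the push rose to 10 N while the clips were wedged, then fell to -2 N as they snapped. It rose again on the rim. The last close-up showed both noses over the plate edges. The far clip measured back at its rest place.
- **Final state:** the panel read 47 to 48 mm high (48 expected), the side camera had the centre within 0.5 mm of the housing's, and the angle matched within 0.5°. The downward push averaged 10.1 N (9.0 to 10.8).

**Disagreements:**
- A side force of about 3.5 N remained at the end, within the lip's play.
- The two cameras differ by about 1.5 mm in y, so I compared cover and housing within the same view.
- The arm overshot some small shifts by 1 to 2 mm, which I corrected before fitting.
- I took no final picture of the other things on the bench; the arm came down only on the board, the cover and the housing.

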